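Scrub a pump liner's bore, then index the fixture three clicks and hold

TASK

Scrub the bore of the blue pump liner with the brush that stands in it: two strokes, each raising the brush about 5 cm and lowering it back to the bottom, without pulling its head out of the bore, and leave it standing there. Then turn the fixture's black bar knob clockwise (seen from above) by three clicks to its third stop, the red mark, without going on past it, and finish while still gripping the knob there. Leave the things lying around alone.

Things in the scene. Friction and masses are not known exactly. Their poses are not given: they have to be found in the camera images.
- fixture: fixed indexing fixture: dark steel plate 130 x 360 x 15 mm, origin under its centre, y along its length: blue liner at y = +85 mm, knob at y = -85 mm. Grey gear cover (29 mm high) between them, brass detent block (30 mm high) at y = -153 mm. Marks beside the wheel (+x side), clockwise: start, stops 1 to 5; stop 3 is red, the others white; a black line on the wheel points at them.
- liner: blue pump liner in a rotary chuck, an upright open cylinder, outside diameter 64 mm, bore 52 mm, 92 mm tall, rim 110 mm above the bench. It turns on the spot with the knob (geared 1:1). Origin at the centre of its underside, 18 mm above the bench.
- bore_floor (a point): centre of the bore's floor, 24 mm above the bench; the bore is 86 mm deep from the rim
- brush: loose bottle brush, 190 mm long, about 90 g, standing on the bore's floor. Origin under its bristle head (grey-white, rigid, 42 mm diameter, 46 mm tall, flat foot); +z runs up it: steel stem of 8 mm, then orange round handle of 18 mm diameter from z = 100 to 190 mm (top). It has 5 mm of play on each side and little friction in the bore; let go on the floor it stays standing.
- brush_grip (a point): point on the brush's axis to grip, in the orange handle, 160 mm above its underside (30 mm below its top, 184 mm above the bench at the start)
- index_knob: black bar knob on the dividing wheel: 46 mm long (own x), 14 mm wide (own y: grip across this), 40 mm tall (own z); origin under its centre, on the turning axis, 30 mm above the bench (top of the wheel). The bar points 120 degrees anticlockwise (from above) of the fixture's x at the start, 60 at the third stop; the gripper then lies along the fixture's x, clear of the brush.
- knob_grip (a point): point on the knob's axis, 26 mm above its underside (56 mm above the bench), to grip
- index_wheel (a joint): angle of the aluminium dividing wheel under the knob (82 mm across), rad, growing clockwise from above, 0 at the start. A spring plunger clicks into stops every 20 degrees: first 0.349, second 0.698, third 1.047, fourth 1.396, fifth 1.745; end at 1.8. It takes up to about 0.3 Nm to leave a stop; past half way it snaps on to the next and stays there.
- spray_can: bystander: black spray can, 52 mm diameter, 140 mm tall, origin under its centre
- grease_tin: bystander: yellow tin with red cap, 76 mm diameter, 80 mm tall, origin under its centre
- spanner: bystander: steel spanner lying flat, 180 mm long along its x, 8 mm thick, origin under its middle
- bearing: bystander: steel bearing ring, 70 mm diameter, 18 mm tall, origin under its centre
Not all that is in view belongs to the job. What is shaped like the brush but green is not meant.

How it is judged:
By the outcome, as a careful person would: the job done as asked, in the order asked, and still so for the second after the job is handed in, while the arm keeps its last pose, push and grip.
It also fails if it takes over 58 s, if anything falls off the work surface, if the arm or the gripper's body presses on something with over 40 N, if the wrist force passes 120 N, or if a joint passes its speed limit or range.

ROBOT

A 6-joint arm with a two-finger parallel gripper is mounted at the origin on the work surface. World frame = base frame: x ahead of the robot, y to its left, z up, the work surface at z = 0. Lengths are in m, angles in rad, forces in N, time in s.
With the tool pointing down it reaches from about 0.35 to 0.975 m from the base axis. Payload 4.9 kg.
Tool frame: the origin (TCP) lies at the very end of the fingers, on their centre line; the grasp point (between the pads) lies ctrl.grip_point_offset behind it (ctrl.grip_point_offset is the distance from the TCP to the grasp point, in m); z points along the fingers, y is the line along which they close (so a half turn about z gives the same grasp; the last joint's range is limited). The gripper opens to 85 mm and grips with 20 to 120 N. Pads are 22 mm wide; open, the fingers measure 114 mm over their backs; the gripper's body (76 mm by 85 mm) begins 54 mm behind the grasp point. The pads swing forward as they close: fully open they stand 13 mm farther back than shut.
Start: joints at [1.064, 0.053, 1.613, -0, 1.476, -0.119], TCP at [0.236, 0.579, 0.231] pointing down, gripper open.
Joint ranges: [-3.01, 3.01], [-1.01, 2.22], [0.06, 2.58], [-1.02, 4.17], [0.09, 2.62], [-3.14, 3.14]. Speed limits (rad/s): [2.57, 2.57, 3.14, 3.14, 3.14, 3.14].

INTERFACE

Orientations are given as a rotation vector (axis times angle).
In Python, from station import ctrl gives the robot as it stands. The module is installed in compiled form; this text tells all that it offers.
- The arm moves only by the tool drive_tool, never from a script. Its argument "steps" is a list of rows, each an object with "translation": the shift along the tool's x, y, z normalised to -1 to 1, where 1 is 4 cm, a list of three; "angular": the turn, a rotation vector about the tool's x, y, z normalised to -1 to 1, where 1 is 8 degrees, a list of three; "gripper": the opening, from 0 (shut) to 1 (fully open). In form: [{"translation": [dx, dy, dz], "angular": [wx, wy, wz], "gripper": gripper}, ...]. A call has 1 to 8 rows; each row shifts and turns the commanded pose from where the row before left it, along the tool's axes as they then stand; what a row does not reach is not made up. A row lasts 1/8 s, in which the tool goes at most 62.5 mm and 10.7 degrees, less where a joint would pass 70% of its speed; a pose out of reach is approached as far as the arm can. A call with a number of a shift or a turn outside -1 to 1 is refused whole. A call with a gripper value outside its range is refused whole. The fingers move at their own pace and stop on an object; "force" is the grip in N (left out, the last holds). Time passes only in rows, so rows that do not move let the fingers close. It gives the time, the measured TCP pose, the force, the opening and the grip force at its end, in the units of the state.
- ctrl.get_obs(): the state, without advancing time (a new reading comes with each control period).
- ctrl.get_image(name): name is "side" or "top"; returns a dict with "color" (420x560x3 uint8, red, green, blue), "depth" (420x560 float32, m along the optical axis (not along the pixel's ray), 0 where there is no reading), "fx", "fy", "cx", "cy" (pixels), "R" (3x3) and "t" (3): a world point X has camera coordinates R X + t. Camera axes: x right, y down, z forward; pixel columns grow to the right and rows downward; lengths in m; the calibration is good to about 2 mm. A picture is of the moment at which its call begins.
- ctrl.finish_job(): hands the job in; it is judged then, once.
The state is a dict: "t": time; "q": joint angles; "dq": joint speeds; "effort": joint torques, N m; "tool_pos": TCP position; "tool_rot": TCP orientation; "contact_force": force on the tool from outside, world axes, zero at the start; "wrist_torque": the same for the moment, N m; "opening": finger opening in m; "grip_force": force on a finger pad.
Only numpy, scipy, OpenCV 4.12 (cv2) and the standard library are available. Lean on these libraries where they do the work, as an engineer would, in place of code of your own. Each camera call takes 0.05 s, during which the arm holds its last target. There are 200 camera calls.

## Working session

There is one attempt and no reset: what is moved stays moved. The work goes in short steps, Python scripts to look and compute and a tool call to move; the robot and the scene stay as the last step left them, time stands still between calls to the robot, and variables do not carry over. Pictures are saved under pics/ and viewed, at most 10 in all, crops included, and the job is handed in when it is done.

Besides the shell and the picture viewer there is one more tool, called after ">>>" by a JSON object that holds its "method" and its "body", one argument or row to a line. drive_tool: Moves the arm, as the interface text tells. Its arguments: {"type":"object","properties":{"steps":{"type":"array"},"force":{"type":"number"}},"required":["steps"]}

```bash
mkdir -p pics
cat > h.py <<'E'
import numpy as np, cv2
from station import ctrl
def grab(n):
    d=ctrl.get_image(n); return d
def world(d,u,v,z=None):
    K=np.array([(u-d['cx'])/d['fx'],(v-d['cy'])/d['fy'],1.0]); R=np.array(d['R']);t=np.array(d['t'])
    c=-R.T@t; r=R.T@K
    if z is None: return c+r*d['depth'][int(round(v)),int(round(u))]
    return c+r*(z-c[2])/r[2]
def cloud(d):
    v,u=np.mgrid[0:420,0:560]; D=d['depth']
    P=np.stack([(u-d['cx'])/d['fx']*D,(v-d['cy'])/d['fy']*D,D],-1)
    return (P-np.array(d['t']))@np.array(d['R'])
def save(d,n): cv2.imwrite('pics/'+n,d['color'][...,::-1])
E
python3 - <<'E'
from h import *
for n in('side','top'):
    d=grab(n);save(d,n+'0.png');print(n,-np.array(d['R']).T@d['t'],d['fx'])
o=ctrl.get_obs();print(o['t'],o['tool_rot'],o['opening'],ctrl.grip_point_offset)
E
```

```text
side [ 0.5220751  -0.65011527  0.67294277] 434.2900084909582
top [0.43493411 0.04086839 1.10690013] 404.82919854558946
0.1 [-6.05249707e-01 -3.08215876e+00  2.78514169e-03] 0.08503731527444974 0.0187
```

View pics/side0.png

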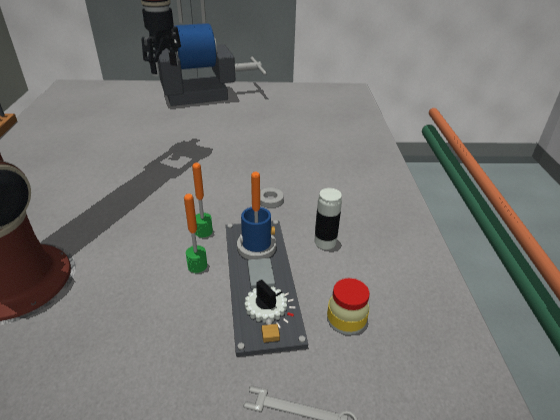

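View pics/top0.png

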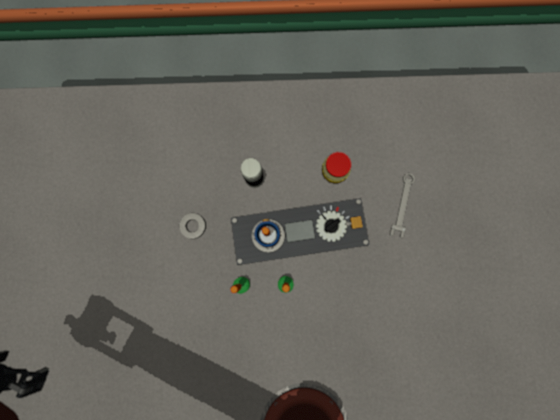

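The side view shows the orange-handled brush in the blue liner at (255,190) and the knob at (265,295). In the top view the liner is at (267,235), the knob at (332,226), and the two green brushes at (241,286) and (286,285).

Run:
```python
from h import *
T=grab('top');S=grab('side')
PT,PS=cloud(T),cloud(S)
hs={k:cv2.cvtColor(d['color'],cv2.COLOR_RGB2HSV).astype(int) for k,d in(('T',T),('S',S))}
# plate
box=np.zeros((420,560),bool);box[190:270,225:375]=1
m=box&(PT[...,2]>.009)
c=max(cv2.findContours(m.astype(np.uint8),0,1)[0],key=cv2.contourArea)
m2=box&(abs(PT[...,2]-.015)<.004)
c2=np.argwhere(m2)[:,::-1]
pl=np.array([world(T,u,v,.015)[:2] for u,v in c2]).astype(np.float32)
r=cv2.minAreaRect(pl);print('plate',r, np.median(PT[m2][:,2]))
b=cv2.boxPoints(r);print(b)
# 3d by height
def st(n,P):print(n,len(P),P.mean(0).round(4),P.min(0).round(4),P.max(0).round(4))
near=lambda P:(P[...,0]>.3)&(P[...,0]<.65)&(P[...,1]>-.25)&(P[...,1]<.25)
for k,P in(('T',PT),('S',PS)):
    H=hs[k]; 
    org=(H[...,0]>4)&(H[...,0]<16)&(H[...,1]>150)&(H[...,2]>80)&near(P)
    n,l,s,ce=cv2.connectedComponentsWithStats(org.astype(np.uint8))
    for i in range(1,n):
        if s[i,4]>15: st(k+' orange'+str(ce[i].round(1)),P[l==i])
    blue=(H[...,0]>100)&(H[...,0]<125)&(H[...,1]>120)&near(P)
    st(k+' blue',P[blue]); rim=blue&(P[...,2]>.104)&(P[...,2]<.114)
    if rim.any(): 
        st(k+' rim',P[rim]); q=P[rim][:,:2].astype(np.float32);print(cv2.minEnclosingCircle(q))
    kb=(H[...,2]<60)&near(P)&(P[...,2]>.045)&(P[...,2]<.08)&(P[...,1]<.0)
    if kb.any():
        st(k+' knob',P[kb]); top=kb&(P[...,2]>.064); q=P[top][:,:2].astype(np.float32);print(len(q),cv2.minAreaRect(q))
red=(hs['T'][...,1]>150)&((hs['T'][...,0]<5)|(hs['T'][...,0]>172))&(PT[...,2]<.04)&near(PT);st('red',PT[red])
```

```text
plate ((0.5122325420379639, -0.005176052451133728), (0.1296975463628769, 0.35919493436813354), 7.213006973266602) 0.014787651024106117
[[ 0.42534697  0.16485782]
 [ 0.47044694 -0.19149454]
 [ 0.5991181  -0.17520992]
 [ 0.55401814  0.18114243]]
T orange[265.4 230.4] 42 [0.5004 0.0786 0.211 ] [0.493  0.0706 0.1921] [0.5082 0.086  0.2163]
T orange[234.  288.6] 34 [0.3734 0.1527 0.1834] [ 0.3524  0.1451 -0.0007] [0.3817 0.1804 0.1922]
T orange[285.4 286.6] 29 [0.3759 0.0374 0.1892] [0.3685 0.0316 0.1845] [0.3814 0.0428 0.192 ]
T blue 180 [0.5032 0.0808 0.1025] [0.4349 0.0409 0.0234] [0.6405 0.12   1.1069]
T rim 118 [0.496  0.0802 0.109 ] [0.4715 0.0495 0.1046] [0.5286 0.1091 0.1129]
((0.49956363439559937, 0.07921403646469116), 0.0303284153342247)
T knob 89 [ 0.5205 -0.0859  0.0686] [ 0.5053 -0.1054  0.0456] [ 0.5356 -0.0687  0.0743]
83 ((0.5217717289924622, -0.08768217265605927), (0.013543734326958656, 0.040763694792985916), 36.96358871459961)
S orange[197.6 180.3] 268 [0.3737 0.1474 0.1514] [0.3644 0.1413 0.0988] [0.3813 0.1596 0.1917]
S orange[255.5 190.8] 300 [0.501  0.0735 0.1749] [0.4926 0.0687 0.1249] [0.5084 0.0819 0.2158]
S orange[190.1 212.6] 324 [0.3736 0.0314 0.1516] [0.364  0.0269 0.1014] [0.3814 0.041  0.1925]
S blue 1080 [0.5012 0.0656 0.0802] [0.4696 0.0455 0.0311] [0.6424 0.1087 0.1133]
S rim 197 [0.5015 0.0701 0.1088] [0.4696 0.0474 0.1042] [0.5308 0.1068 0.1133]
((0.5009500980377197, 0.07783151417970657), 0.031706225126981735)
S knob 272 [ 0.5217 -0.0945  0.0622] [ 0.5032 -0.1104  0.0452] [ 0.5393 -0.0722  0.0732]
138 ((0.5218782424926758, -0.09056271612644196), (0.01317431777715683, 0.04244469106197357), 38.51254653930664)
red 7 [ 0.5687 -0.108   0.0159] [ 0.5651 -0.1112  0.0135] [ 0.5737 -0.1055  0.0171]
```

```bash
cat >> h.py <<'E'
from scipy.spatial.transform import Rotation as Ro
def go(p,yaw=None):
    """shift in tool axes (units of 4cm) to world point p for TCP; turn about tool z to bring tool y to yaw deg, units of 8deg"""
    o=ctrl.get_obs();R=Ro.from_rotvec(o['tool_rot']).as_matrix();y=np.degrees(np.arctan2(R[1,1],R[0,1]))
    print('t',o['t'],'tcp',np.round(o['tool_pos'],4),'tool y yaw',y.round(2),'z',R[:,2].round(3),'q6',round(o['q'][5],3),'op',round(o['opening'],4),'F',np.round(o['contact_force'],1),'grip',round(o['grip_force'],1))
    print('shift units',(R.T@(np.array(p)-o['tool_pos'])/.04).round(3))
    if yaw is not None:
        e=(yaw-y+90)%180-90; print('turn tool z units',round(-e/8,3))
E
python3 -c "
from h import *
go([.5004,.0786,.27],37.2);o=ctrl.get_obs();print(Ro.from_rotvec(o['tool_rot']).as_matrix().round(4),o['q'])"
```

```text
t 0.2 tcp [0.2361 0.5782 0.2305] tool y yaw 67.78 z [-0.001 -0.001 -1.   ] q6 -0.119 op 0.0851 F [-0.4 -0.5 -0. ] grip 0.0
shift units [-10.839  -9.067  -0.977]
turn tool z units 3.823
[[-9.257e-01  3.781e-01 -6.000e-04]
 [ 3.781e-01  9.257e-01 -1.100e-03]
 [ 2.000e-04 -1.300e-03 -1.000e+00]] [ 1.06398829e+00  5.30993160e-02  1.61378942e+00  2.67755458e-05
  1.47598734e+00 -1.19016330e-01]
```

>>> {"method": "drive_tool", "body": {
  "steps": [
    {"translation": [0, 0, -1], "angular": [0, 0, 0], "gripper": 1},
    {"translation": [-0.9, -0.75, 0], "angular": [0, 0, 0], "gripper": 1},
    {"translation": [-0.9, -0.75, 0], "angular": [0, 0, 0], "gripper": 1},
    {"translation": [-0.9, -0.75, 0], "angular": [0, 0, 0], "gripper": 1},
    {"translation": [-0.9, -0.75, 0], "angular": [0, 0, 0], "gripper": 1},
    {"translation": [-0.9, -0.75, 0], "angular": [0, 0, 0], "gripper": 1},
    {"translation": [-0.9, -0.75, 0], "angular": [0, 0, 0], "gripper": 1},
    {"translation": [-0.9, -0.75, 0], "angular": [0, 0, 0], "gripper": 1}
  ]
}}

```text
t: 1.2
tool_pos: [0.3906, 0.2874, 0.2712]
tool_rot: [0.605, 3.083, 0.0]
contact_force: [1.0, 0.2, 0.2]
opening: 0.0854
grip_force: 0.0
```

>>> {"method": "drive_tool", "body": {
  "steps": [
    {"translation": [-0.9, -0.75, 0], "angular": [0, 0, 0], "gripper": 1},
    {"translation": [-0.9, -0.75, 0], "angular": [0, 0, 0], "gripper": 1},
    {"translation": [-0.9, -0.75, 0], "angular": [0, 0, 0], "gripper": 1},
    {"translation": [-0.9, -0.75, 0], "angular": [0, 0, 0.9], "gripper": 1},
    {"translation": [0, 0, 0], "angular": [0, 0, 0.95], "gripper": 1},
    {"translation": [0, 0, 0], "angular": [0, 0, 0.95], "gripper": 1},
    {"translation": [0, 0, 0], "angular": [0, 0, 0.95], "gripper": 1},
    {"translation": [0, 0, 0], "angular": [0, 0, 0], "gripper": 1}
  ]
}}

```text
t: 2.2
tool_pos: [0.478, 0.1233, 0.2711]
tool_rot: [-1.38, -2.822, 0.0]
contact_force: [-0.3, 0.3, 0.5]
opening: 0.0855
grip_force: 0.0
```

```bash
python3 -c "
from h import *
go([.5004,.0786,.165],37.2)"
```

```text
t 2.2 tcp [0.478  0.1233 0.2711] tool y yaw 37.86 z [-0. -0. -1.] q6 -0.559 op 0.0855 F [-0.3  0.3  0.5] grip 0.0
shift units [-1.225 -0.243  2.652]
turn tool z units 0.083
```

>>> {"method": "drive_tool", "body": {
  "steps": [
    {"translation": [-0.6, -0.12, 0], "angular": [0, 0, 0.08], "gripper": 1},
    {"translation": [-0.62, -0.12, 0], "angular": [0, 0, 0], "gripper": 1},
    {"translation": [0, 0, 0], "angular": [0, 0, 0], "gripper": 1},
    {"translation": [0, 0, 0.4], "angular": [0, 0, 0], "gripper": 1},
    {"translation": [0, 0, 0], "angular": [0, 0, 0], "gripper": 1}
  ]
}}

```text
t: 2.82
tool_pos: [0.4988, 0.0794, 0.2528]
tool_rot: [-1.395, -2.811, 0.003]
contact_force: [-0.3, 0.0, -0.6]
opening: 0.0858
grip_force: 0.0
```

```bash
python3 -c "
from h import *
go([.5004,.0786,.165],37.2)
d=grab('side');a=d['color'][120:280,180:340];cv2.imwrite('pics/s1.png',cv2.resize(a,(640,640))[:600,:,::-1])"
```

```text
t 2.825 tcp [0.4988 0.0794 0.2528] tool y yaw 37.23 z [-0.004  0.    -1.   ] q6 -0.639 op 0.0858 F [-0.3  0.  -0.6] grip 0.0
shift units [-0.046  0.028  2.194]
turn tool z units 0.003
```

View pics/s1.png

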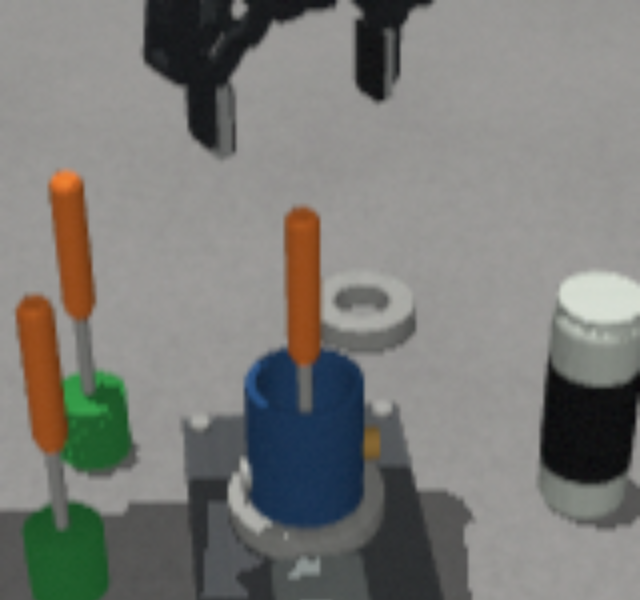

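The fingers, at (210,120) and (378,70) in the crop, straddle the handle top at (302,215). I'll descend and close.

>>> {"method": "drive_tool", "body": {
  "steps": [
    {"translation": [-0.05, 0.03, 0.6], "angular": [0, 0, 0], "gripper": 1},
    {"translation": [0, 0, 0.6], "angular": [0, 0, 0], "gripper": 1},
    {"translation": [0, 0, 0.6], "angular": [0, 0, 0], "gripper": 1},
    {"translation": [0, 0, 0.39], "angular": [0, 0, 0], "gripper": 1},
    {"translation": [0, 0, 0], "angular": [0, 0, 0], "gripper": 0.5},
    {"translation": [0, 0, 0], "angular": [0, 0, 0], "gripper": 0.3},
    {"translation": [0, 0, 0], "angular": [0, 0, 0], "gripper": 0.15},
    {"translation": [0, 0, 0], "angular": [0, 0, 0], "gripper": 0}
  ],
  "force": 40
}}

```text
t: 3.88
tool_pos: [0.5029, 0.0778, 0.1688]
tool_rot: [1.398, 2.812, 0.001]
contact_force: [-0.4, -0.5, 1.7]
opening: 0.0171
grip_force: 39.1
```

>>> {"method": "drive_tool", "body": {
  "steps": [
    {"translation": [0, 0, 0], "angular": [0, 0, 0], "gripper": 0},
    {"translation": [0, 0, 0], "angular": [0, 0, 0], "gripper": 0},
    {"translation": [0, 0, 0], "angular": [0, 0, 0], "gripper": 0}
  ]
}}

```text
t: 4.25
tool_pos: [0.5029, 0.0778, 0.1688]
tool_rot: [1.398, 2.812, 0.001]
contact_force: [-1.1, -0.8, 6.0]
opening: 0.017
grip_force: 39.2
```

```bash
python3 -c "
from h import *
go([.5004,.0786,.165],37.2)"
```

```text
t 4.25 tcp [0.5029 0.0778 0.1688] tool y yaw 37.14 z [ 0.001 -0.    -1.   ] q6 -0.641 op 0.017 F [-1.1 -0.8  6. ] grip 39.2
shift units [ 0.054 -0.038  0.095]
turn tool z units -0.007
```

>>> {"method": "drive_tool", "body": {
  "steps": [
    {"translation": [0, 0, -0.25], "angular": [0, 0, 0], "gripper": 0},
    {"translation": [0, 0, -0.25], "angular": [0, 0, 0], "gripper": 0},
    {"translation": [0, 0, -0.25], "angular": [0, 0, 0], "gripper": 0},
    {"translation": [0, 0, -0.25], "angular": [0, 0, 0], "gripper": 0},
    {"translation": [0, 0, -0.25], "angular": [0, 0, 0], "gripper": 0},
    {"translation": [0, 0, 0], "angular": [0, 0, 0], "gripper": 0},
    {"translation": [0, 0, 0], "angular": [0, 0, 0], "gripper": 0}
  ]
}}

```text
t: 5.12
tool_pos: [0.5022, 0.0779, 0.2174]
tool_rot: [-1.398, -2.813, 0.0]
contact_force: [-0.9, 0.4, -0.3]
opening: 0.0171
grip_force: 39.1
```

```bash
python3 -c "
from h import *
go([.5029,.0778,.1688],37.2)
d=grab('side');a=d['color'][120:280,180:340];cv2.imwrite('pics/s2.png',cv2.resize(a,(640,640))[:600,:,::-1])"
```

```text
t 5.125 tcp [0.5022 0.0779 0.2174] tool y yaw 37.14 z [-0. -0. -1.] q6 -0.641 op 0.0171 F [-0.9  0.4 -0.3] grip 39.1
shift units [-0.012  0.014  1.216]
turn tool z units -0.008
```

View pics/s2.png

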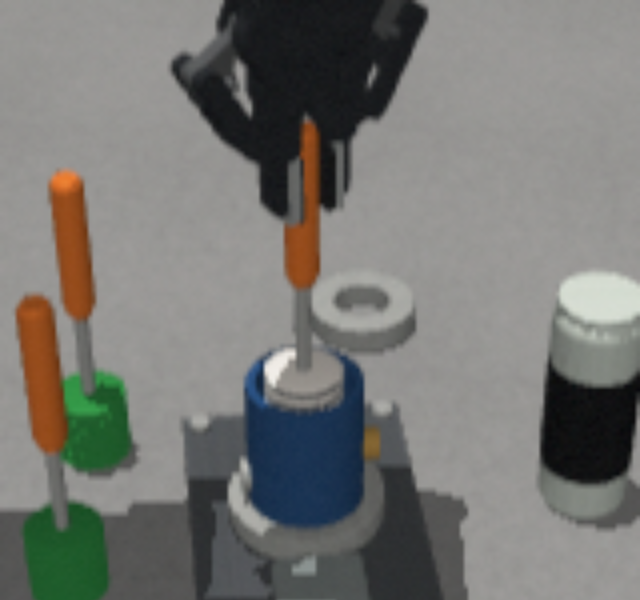

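The head's top, at (305,375), has come just above the rim, so the brush is up about 49 mm with its head still in the bore. Now I'll lower it to the floor.

>>> {"method": "drive_tool", "body": {
  "steps": [
    {"translation": [0, 0, 0.25], "angular": [0, 0, 0], "gripper": 0},
    {"translation": [0, 0, 0.25], "angular": [0, 0, 0], "gripper": 0},
    {"translation": [0, 0, 0.25], "angular": [0, 0, 0], "gripper": 0},
    {"translation": [0, 0, 0.25], "angular": [0, 0, 0], "gripper": 0},
    {"translation": [0, 0, 0.2], "angular": [0, 0, 0], "gripper": 0},
    {"translation": [0, 0, 0.04], "angular": [0, 0, 0], "gripper": 0},
    {"translation": [0, 0, 0], "angular": [0, 0, 0], "gripper": 0}
  ]
}}

```text
t: 6.05
tool_pos: [0.5027, 0.0778, 0.1688]
tool_rot: [1.398, 2.812, 0.0]
contact_force: [-1.6, -0.4, 3.9]
opening: 0.0167
grip_force: 39.5
```

>>> {"method": "drive_tool", "body": {
  "steps": [
    {"translation": [0, 0, -0.25], "angular": [0, 0, 0], "gripper": 0},
    {"translation": [0, 0, -0.25], "angular": [0, 0, 0], "gripper": 0},
    {"translation": [0, 0, -0.25], "angular": [0, 0, 0], "gripper": 0},
    {"translation": [0, 0, -0.25], "angular": [0, 0, 0], "gripper": 0},
    {"translation": [0, 0, -0.27], "angular": [0, 0, 0], "gripper": 0},
    {"translation": [0, 0, 0], "angular": [0, 0, 0], "gripper": 0},
    {"translation": [0, 0, 0], "angular": [0, 0, 0], "gripper": 0}
  ]
}}

```text
t: 6.92
tool_pos: [0.5022, 0.0779, 0.2186]
tool_rot: [-1.398, -2.813, 0.0]
contact_force: [0.4, 1.2, -0.8]
opening: 0.0172
grip_force: 39.1
```

>>> {"method": "drive_tool", "body": {
  "steps": [
    {"translation": [0, 0, 0.25], "angular": [0, 0, 0], "gripper": 0},
    {"translation": [0, 0, 0.25], "angular": [0, 0, 0], "gripper": 0},
    {"translation": [0, 0, 0.25], "angular": [0, 0, 0], "gripper": 0},
    {"translation": [0, 0, 0.25], "angular": [0, 0, 0], "gripper": 0},
    {"translation": [0, 0, 0.23], "angular": [0, 0, 0], "gripper": 0},
    {"translation": [0, 0, 0.04], "angular": [0, 0, 0], "gripper": 0},
    {"translation": [0, 0, 0], "angular": [0, 0, 0], "gripper": 0}
  ]
}}

```text
t: 7.8
tool_pos: [0.5026, 0.0778, 0.1685]
tool_rot: [1.398, 2.813, 0.0]
contact_force: [-1.2, -1.0, 2.2]
opening: 0.0171
grip_force: 39.3
```

Back on the floor. I'll open slowly and retreat straight up.

>>> {"method": "drive_tool", "body": {
  "steps": [
    {"translation": [0, 0, 0.02], "angular": [0, 0, 0], "gripper": 0},
    {"translation": [0, 0, 0], "angular": [0, 0, 0], "gripper": 0.3},
    {"translation": [0, 0, 0], "angular": [0, 0, 0], "gripper": 0.5},
    {"translation": [0, 0, 0], "angular": [0, 0, 0], "gripper": 0.8},
    {"translation": [0, 0, 0], "angular": [0, 0, 0], "gripper": 1},
    {"translation": [0, 0, 0], "angular": [0, 0, 0], "gripper": 1},
    {"translation": [0, 0, 0], "angular": [0, 0, 0], "gripper": 1}
  ]
}}

```text
t: 8.68
tool_pos: [0.5024, 0.0779, 0.1673]
tool_rot: [-1.398, -2.813, 0.0]
contact_force: [1.0, -0.2, -0.2]
opening: 0.0853
grip_force: 0.0
```

>>> {"method": "drive_tool", "body": {
  "steps": [
    {"translation": [0, 0, -0.4], "angular": [0, 0, 0], "gripper": 1},
    {"translation": [0, 0, -0.6], "angular": [0, 0, 0], "gripper": 1},
    {"translation": [0, 0, -0.8], "angular": [0, 0, 0], "gripper": 1},
    {"translation": [0, 0, -0.8], "angular": [0, 0, 0], "gripper": 1},
    {"translation": [0, 0, -0.4], "angular": [0, 0, 0], "gripper": 1},
    {"translation": [0, 0, 0], "angular": [0, 0, 0], "gripper": 1}
  ]
}}

```text
t: 9.43
tool_pos: [0.503, 0.0779, 0.2891]
tool_rot: [1.397, 2.811, 0.002]
contact_force: [-1.4, 0.6, -0.3]
opening: 0.0856
grip_force: 0.0
```

```bash
python3 -c "
from h import *
go([.5225,-.0890,.28],37.2)
d=grab('side');cv2.imwrite('pics/s3.png',d['color'][...,::-1])"
```

```text
t 9.425 tcp [0.503  0.0779 0.2891] tool y yaw 37.14 z [ 0.003  0.    -1.   ] q6 -0.641 op 0.0856 F [-1.4  0.6 -0.3] grip 0.0
shift units [-3.619 -2.132  0.229]
turn tool z units -0.007
```

View pics/s3.png

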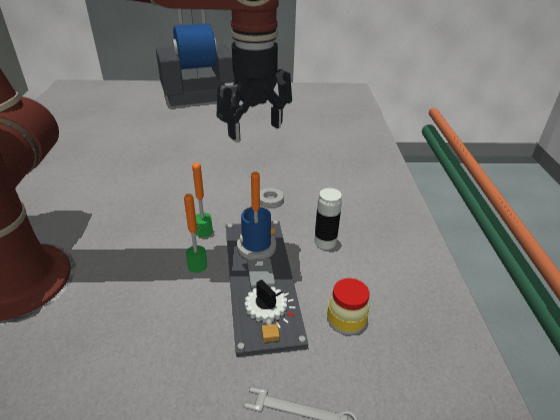

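The brush stands in the liner at (255,200) as before. Next I go over the knob.

>>> {"method": "drive_tool", "body": {
  "steps": [
    {"translation": [-0.6, -0.35, 0], "angular": [0, 0, 0], "gripper": 1},
    {"translation": [-0.6, -0.35, 0], "angular": [0, 0, 0], "gripper": 1},
    {"translation": [-0.6, -0.35, 0], "angular": [0, 0, 0], "gripper": 1},
    {"translation": [-0.6, -0.35, 0], "angular": [0, 0, 0], "gripper": 1},
    {"translation": [-0.6, -0.35, 0], "angular": [0, 0, 0], "gripper": 1},
    {"translation": [-0.62, -0.38, 0], "angular": [0, 0, 0], "gripper": 1},
    {"translation": [0, 0, 0.5], "angular": [0, 0, 0], "gripper": 1},
    {"translation": [0, 0, 0], "angular": [0, 0, 0], "gripper": 1}
  ]
}}

```text
t: 10.48
tool_pos: [0.52, -0.088, 0.263]
tool_rot: [-1.395, -2.807, 0.001]
contact_force: [-0.5, 0.4, 0.6]
opening: 0.0854
grip_force: 0.0
```

```bash
python3 -c "
from h import *
go([.5225,-.0890,.0375],37.2)"
```

```text
t 10.475 tcp [ 0.52  -0.088  0.263] tool y yaw 37.14 z [-0.007  0.003 -1.   ] q6 -0.957 op 0.0854 F [-0.5  0.4  0.6] grip 0.0
shift units [-0.093  0.056  5.636]
turn tool z units -0.007
```

>>> {"method": "drive_tool", "body": {
  "steps": [
    {"translation": [0, 0, 0.8], "angular": [0, 0, 0], "gripper": 1},
    {"translation": [0, 0, 0.8], "angular": [0, 0, 0], "gripper": 1},
    {"translation": [0, 0, 0.8], "angular": [0, 0, 0], "gripper": 1},
    {"translation": [0, 0, 0.8], "angular": [0, 0, 0], "gripper": 1},
    {"translation": [0, 0, 0.4], "angular": [0, 0, 0], "gripper": 1},
    {"translation": [0, 0, 0], "angular": [0, 0, 0], "gripper": 1},
    {"translation": [0, 0, 0], "angular": [0, 0, 0], "gripper": 1}
  ]
}}

```text
t: 11.35
tool_pos: [0.5228, -0.089, 0.1248]
tool_rot: [1.397, 2.811, 0.001]
contact_force: [0.8, 0.4, 1.1]
opening: 0.0854
grip_force: 0.0
```

```bash
python3 -c "
from h import *
go([.5225,-.0890,.0375],37.2)
d=grab('side');a=d['color'][200:360,180:340];cv2.imwrite('pics/s4.png',cv2.resize(a,(600,600))[...,::-1])"
```

```text
t 11.35 tcp [ 0.5228 -0.089   0.1248] tool y yaw 37.16 z [ 0.002 -0.001 -1.   ] q6 -0.958 op 0.0854 F [0.8 0.4 1.1] grip 0.0
shift units [ 0.009 -0.009  2.182]
turn tool z units -0.004
```

View pics/s4.png

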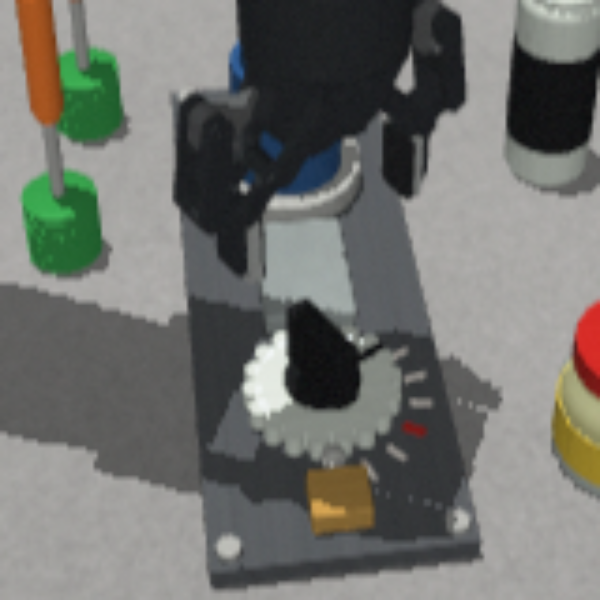

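The fingers, at (235,230) and (405,170), straddle the knob at (322,350). The line points at the start mark (400,352), and the red mark is at (413,430). I'll descend and grip.

>>> {"method": "drive_tool", "body": {
  "steps": [
    {"translation": [0, 0, 0.5], "angular": [0, 0, 0], "gripper": 1},
    {"translation": [0, 0, 0.6], "angular": [0, 0, 0], "gripper": 1},
    {"translation": [0, 0, 0.6], "angular": [0, 0, 0], "gripper": 1},
    {"translation": [0, 0, 0.4], "angular": [0, 0, 0], "gripper": 1},
    {"translation": [0, 0, 0.05], "angular": [0, 0, 0], "gripper": 1},
    {"translation": [0, 0, 0], "angular": [0, 0, 0], "gripper": 0.5},
    {"translation": [0, 0, 0], "angular": [0, 0, 0], "gripper": 0.3},
    {"translation": [0, 0, 0], "angular": [0, 0, 0], "gripper": 0.2}
  ],
  "force": 40
}}

```text
t: 12.4
tool_pos: [0.5225, -0.0892, 0.0382]
tool_rot: [1.398, 2.812, 0.0]
contact_force: [0.7, -0.2, 0.3]
opening: 0.0323
grip_force: 0.0
```

>>> {"method": "drive_tool", "body": {
  "steps": [
    {"translation": [0, 0, 0], "angular": [0, 0, 0], "gripper": 0.1},
    {"translation": [0, 0, 0], "angular": [0, 0, 0], "gripper": 0},
    {"translation": [0, 0, 0], "angular": [0, 0, 0], "gripper": 0},
    {"translation": [0, 0, 0], "angular": [0, 0, 0], "gripper": 0}
  ],
  "force": 70
}}

```text
t: 12.9
tool_pos: [0.5222, -0.0891, 0.038]
tool_rot: [1.398, 2.813, 0.0]
contact_force: [-2.1, 0.4, 5.7]
opening: 0.013
grip_force: 68.6
```

```bash
python3 -c "
from h import *
go([.5225,-.0890,.0375],37.2)"
```

```text
t 12.9 tcp [ 0.5222 -0.0891  0.038 ] tool y yaw 37.14 z [ 0.001 -0.    -1.   ] q6 -0.958 op 0.013 F [-2.1  0.4  5.7] grip 68.6
shift units [-0.003  0.007  0.011]
turn tool z units -0.007
```

>>> {"method": "drive_tool", "body": {
  "steps": [
    {"translation": [0, 0, 0], "angular": [0, 0, 0.5], "gripper": 0},
    {"translation": [0, 0, 0], "angular": [0, 0, 0.5], "gripper": 0},
    {"translation": [0, 0, 0], "angular": [0, 0, 0.5], "gripper": 0},
    {"translation": [0, 0, 0], "angular": [0, 0, 0.5], "gripper": 0},
    {"translation": [0, 0, 0], "angular": [0, 0, 0.5], "gripper": 0},
    {"translation": [0, 0, 0], "angular": [0, 0, 0], "gripper": 0},
    {"translation": [0, 0, 0], "angular": [0, 0, 0], "gripper": 0}
  ]
}}

```text
t: 13.78
tool_pos: [0.5217, -0.0893, 0.0379]
tool_rot: [-1.866, -2.527, 0.001]
contact_force: [-2.6, 0.0, 6.2]
opening: 0.0127
grip_force: 69.0
```

```bash
python3 -c "
from h import *
go([.5225,-.0890,.0375],17.2);print(ctrl.get_obs()['wrist_torque'])"
```

```text
t 13.775 tcp [ 0.5217 -0.0893  0.0379] tool y yaw 17.13 z [-0.001 -0.001 -1.   ] q6 -0.608 op 0.0127 F [-2.6  0.   6.2] grip 69.0
shift units [0.002 0.02  0.011]
turn tool z units -0.008
[-0.05052734  0.54715634 -0.04587699]
```

Turned exactly 20° with little torque left. On to stops two and three.

>>> {"method": "drive_tool", "body": {
  "steps": [
    {"translation": [0, 0, 0], "angular": [0, 0, 0.5], "gripper": 0},
    {"translation": [0, 0, 0], "angular": [0, 0, 0.5], "gripper": 0},
    {"translation": [0, 0, 0], "angular": [0, 0, 0.5], "gripper": 0},
    {"translation": [0, 0, 0], "angular": [0, 0, 0.5], "gripper": 0},
    {"translation": [0, 0, 0], "angular": [0, 0, 0.5], "gripper": 0},
    {"translation": [0, 0, 0], "angular": [0, 0, 0], "gripper": 0},
    {"translation": [0, 0, 0], "angular": [0, 0, 0], "gripper": 0}
  ]
}}

```text
t: 14.65
tool_pos: [0.5212, -0.0894, 0.0379]
tool_rot: [-2.275, -2.164, 0.003]
contact_force: [-5.9, -1.6, 8.8]
opening: 0.0129
grip_force: 69.3
```

>>> {"method": "drive_tool", "body": {
  "steps": [
    {"translation": [0, 0, 0], "angular": [0, 0, 0.5], "gripper": 0},
    {"translation": [0, 0, 0], "angular": [0, 0, 0.5], "gripper": 0},
    {"translation": [0, 0, 0], "angular": [0, 0, 0.5], "gripper": 0},
    {"translation": [0, 0, 0], "angular": [0, 0, 0.5], "gripper": 0},
    {"translation": [0, 0, 0], "angular": [0, 0, 0.5], "gripper": 0},
    {"translation": [0, 0, 0], "angular": [0, 0, 0], "gripper": 0},
    {"translation": [0, 0, 0], "angular": [0, 0, 0], "gripper": 0},
    {"translation": [0, 0, 0], "angular": [0, 0, 0], "gripper": 0}
  ]
}}

```text
t: 15.65
tool_pos: [0.5207, -0.0893, 0.0379]
tool_rot: [-2.616, -1.736, 0.005]
contact_force: [-8.4, -0.3, 10.7]
opening: 0.0127
grip_force: 69.6
```

```bash
python3 -c "
from h import *
go([.5225,-.0890,.0375],-22.8);print(ctrl.get_obs()['wrist_torque'])
d=grab('side');a=d['color'][150:350,180:340];cv2.imwrite('pics/s5.png',cv2.resize(a,(480,600))[...,::-1])"
```

```text
t 15.65 tcp [ 0.5207 -0.0893  0.0379] tool y yaw -22.86 z [-0.004 -0.    -1.   ] q6 0.09 op 0.0127 F [-8.4 -0.3 10.7] grip 69.6
shift units [0.024 0.039 0.011]
turn tool z units -0.007
[-0.03579043  1.23252919 -0.10880522]
```

View pics/s5.png

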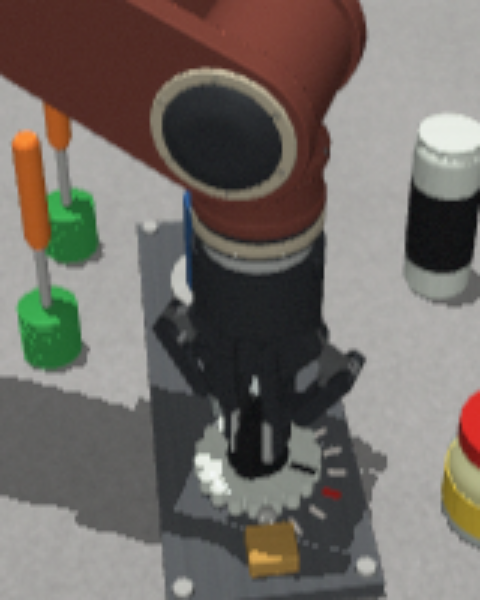

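The line is near (303,467) and the red mark at (331,493), so I'll measure the line's angle.

Run:
```python
from h import *
c=np.array([.5226,-.0893]);yaw=7.2
d=grab('side')
def ang(p): 
    w=p[:2]-c; return yaw-np.degrees(np.arctan2(w[1],w[0])),np.hypot(*w)
# unwrap the wheel annulus on z=.03 (line) and plate z=.015 (marks): sample radii by angle
R=np.array(d['R']);t=np.array(d['t'])
g=cv2.cvtColor(d['color'],cv2.COLOR_RGB2GRAY)
def smp(r,a,z):
    th=np.radians(yaw-a);X=np.stack([c[0]+r*np.cos(th),c[1]+r*np.sin(th),np.full_like(th,z)],-1)
    q=X@R.T+t;return cv2.remap(g,(d['fx']*q[:,0]/q[:,2]+d['cx']).astype(np.float32)[None],(d['fy']*q[:,1]/q[:,2]+d['cy']).astype(np.float32)[None],1)[0]
a=np.arange(-60,85,4.)
print(a.astype(int))
for r in(.026,.030,.034):print('wheel',r,smp(r,a,.03))
for r in(.047,.05,.054):print('marks',r,smp(r,a,.015))
red=(d['color'][...,0]>110)&(d['color'][...,1]<60)
for v,u in np.argwhere(red):
    p=world(d,u,v,.016)
    if np.hypot(*(p[:2]-c))<.07: print('red',u,v,np.round(ang(p),3))
```

```text
[-60 -56 -52 -48 -44 -40 -36 -32 -28 -24 -20 -16 -12  -8  -4   0   4   8
  12  16  20  24  28  32  36  40  44  48  52  56  60  64  68  72  76  80
  84]
wheel 0.026 [ 34  31  33  29  28  27  30  80 134 135 137 137 136 137 137 137 138 138
 138 136 115  76  20  58  96 127 137 138 138 137 138 138 138 136 138 139
 139]
wheel 0.03 [ 35  31  32  31  28  80 135 136 135 135 135 136 136 136 135 136 137 138
 138 136 123  88  46  53 108 134 137 138 138 138 138 137 136 138 139 139
 137]
wheel 0.034 [ 30  31  32  30 102  96 109 121 129 136 136 136 137 137 136 136 136 138
 139 137 129  94  33  65 119 133 135 137 138 139 137 137 135 141 138 137
 135]
marks 0.047 [ 32  57  60  61  82 119 131 134  83  62  75  72 132  90  55  54  71 133
 109  56  56  56  54  57  56  58  58 109 123  56  56  55  95 117  92  94
  95]
marks 0.05 [ 32  39  33  32  46  75  86 133  75  55  55  81 131  88  54  54  65 122
 107  55  56  55  56  57  57  58  56 115 124  54  56  56  91 124  92  93
  92]
marks 0.054 [ 32  33  32  34  35  52  59 135  75  55  55  57 129  84  56  56  60 123
  97  55  56  54  54  55  57  56  57  94 104  56  57  54  82 110  93  94
  94]
red 288 313 [29.473  0.045]
red 289 313 [28.611  0.047]
red 288 314 [32.29   0.046]
red 289 314 [31.342  0.048]
red 290 314 [30.461  0.05 ]
red 291 314 [29.641  0.051]
red 292 314 [28.875  0.053]
red 291 315 [32.119  0.052]
red 292 315 [31.286  0.054]
```

The line measures about 29°, the same as the red mark (29–31°), so the wheel is at the third stop. I'll hand the job in.

```bash
python3 -c "
from h import *
print(ctrl.finish_job())"
```

```text
the job is handed in; nothing more can be done
None
```

The brush got its two strokes of about 5 cm and was left standing in the liner; the knob is turned three clicks to the red mark and still gripped; the job is handed in.

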